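# Kit the dryer's drum-support parts

### The job

Load the kit tray for the dryer repair: set the bearing cover, the bearing housing and the drum roller each upright and fully down in the nest cut to its outline, in whichever order suits you, and only then stand the tall roller shaft in its small round nest, so that it never blocks your reach. Set the parts down rather than dropping them, and leave the washer's levelling foot and hose elbow standing where they are.

Things in the scene. Friction and masses are not known exactly. Their poses are not given: they have to be found in the camera images.
- cover: bearing cover, bare aluminium, 110 g: flat two-lug plate 70 mm long (its x) by 42 mm wide (y), 5 mm thick, with a round cap 36 mm in diameter in the middle to grip, straight-sided from 5 to 23 mm above the underside; 27 mm high in all. Origin: centre of the underside, z up. Same after a half turn. Starts on a 3 mm cork mat, parts about 120 mm apart.
- housing: flange bearing housing, grey-painted, about 280 g: square flange 58 x 58 x 8 mm (sides along its x and y) with four corner bolt holes; on it a round boss 44 mm in diameter to grip, up to 36 mm above the underside, with a steel bearing in its top. Origin: centre of the underside, z up. Same after a quarter turn. Starts on a 3 mm cork mat, parts about 120 mm apart.
- roller: drum roller lying flat, about 180 g: black rubber tyre 68 mm in diameter and 24 mm high, white plastic wheel in it, and a white round hub 32 mm in diameter to grip, from 24 to 46 mm above the underside. Origin: centre of the underside, z up. Round. Starts on a 3 mm cork mat, parts about 120 mm apart.
- shaft: roller shaft, bright steel, about 160 g, standing upright on a round flange 30 mm in diameter and 7 mm thick; plain shank 14 mm in diameter, to be gripped in its upper half, up to 110 mm above the underside: the tallest part. Origin: centre of the underside, z up. Round. Starts on a 3 mm cork mat, parts about 120 mm apart.
- nest_oblong: Place of the bearing cover: 100 x 100 x 9 mm black insert flat in the kit tray, one of four in a 2 x 2 pattern at 104 mm pitch, in any order. Centred recess 6 mm deep with a white floor: a rectangle 86 mm (block's x) by 58 mm (y). Origin: centre of the block's underside (4 mm above the bench); recess floor 3 mm, block top 9 mm above it. z up.
- nest_square: Place of the bearing housing: 100 x 100 x 9 mm black insert flat in the kit tray, one of four in a 2 x 2 pattern at 104 mm pitch, in any order. Centred recess 6 mm deep with a white floor: a 74 x 74 mm square, sides along x and y. Origin: centre of the block's underside (4 mm above the bench); recess floor 3 mm, block top 9 mm above it. z up.
- nest_large_round: Place of the drum roller: 100 x 100 x 9 mm black insert flat in the kit tray, one of four in a 2 x 2 pattern at 104 mm pitch, in any order. Centred recess 6 mm deep with a white floor: a circle 84 mm in diameter. Origin: centre of the block's underside (4 mm above the bench); recess floor 3 mm, block top 9 mm above it. z up.
- nest_small_round: Place of the roller shaft: 100 x 100 x 9 mm black insert flat in the kit tray, one of four in a 2 x 2 pattern at 104 mm pitch, in any order. Centred recess 6 mm deep with a white floor: a circle 46 mm in diameter. Origin: centre of the block's underside (4 mm above the bench); recess floor 3 mm, block top 9 mm above it. z up.
- levelling_foot: a washer's levelling foot, not part of the kit: black rubber pad 44 mm in diameter and 14 mm high, with a hexagon nut and a dark threaded stud 10 mm in diameter up to 76 mm. Stands on its pad among the dryer parts. Origin: centre of the underside, z up. To be left alone.
- elbow: a washer's hose elbow, not part of the kit: white plastic pipe 32 mm in diameter standing on a 42 mm collar and turning sideways (along its x) at 40 mm height, reaching 35 mm out; 56 mm high. Stands among the dryer parts. Origin: centre of its underside, z up. To be left alone.
There are look-alikes about, which are no part of the job. What is shaped like the housing but pink, red or yellow is not meant.

How it is judged (in metres and radians):
On the way, in this order (a step that is already met when the one before it is completed fails the run):
1. the bearing cover, the bearing housing and the drum roller lie in their nests while the shaft is not yet in its nest (horizontal distance between cover and nest_oblong below 0.014 m and z of cover in the frame of nest_oblong between 0 and 0.0055 m and angle between each of cover, housing, roller's own z axis and vertical below 0.06 rad and linear speed of each of cover, housing, roller below 0.03 m/s and horizontal distance between housing and nest_square below 0.014 m and z of housing in the frame of nest_square between 0 and 0.0055 m and horizontal distance between roller and nest_large_round below 0.014 m and z of roller in the frame of nest_large_round between 0 and 0.0055 m), for 0.2 s.
2. the roller shaft stands in its nest (horizontal distance between shaft and nest_small_round below 0.014 m and z of shaft in the frame of nest_small_round between 0 and 0.0055 m and angle between shaft's own z axis and vertical below 0.06 rad and linear speed of shaft below 0.03 m/s), for 0.2 s.
At the end, for the whole second after the job is handed in: each of the four parts rests on the recess floor of its own nest (within 14 mm of the nest's centre and 2.5 mm of its floor), upright within 3.4 degrees, released and at rest (all of step 1 and all of step 2); the robot touches nothing.
It fails at once if a part is dropped or slammed into its nest (faster than 0.6 m/s just above it) ((horizontal distance between cover and nest_oblong below 0.02 m and z of cover in the frame of nest_oblong below 0.03 m and linear speed of cover above 0.6 m/s) or (horizontal distance between housing and nest_square below 0.02 m and z of housing in the frame of nest_square below 0.03 m and linear speed of housing above 0.6 m/s) or (horizontal distance between roller and nest_large_round below 0.02 m and z of roller in the frame of nest_large_round below 0.03 m and linear speed of roller above 0.6 m/s) or (horizontal distance between shaft and nest_small_round below 0.02 m and z of shaft in the frame of nest_small_round below 0.03 m and linear speed of shaft above 0.6 m/s)).
It fails at once if the levelling foot is pushed more than 30 mm away or knocked over (distance of levelling_foot from where it was at the start of the episode above 0.03 m or angle between levelling_foot's own z axis and vertical above 0.5 rad).
It fails at once if the hose elbow is pushed more than 30 mm away or knocked over (distance of elbow from where it was at the start of the episode above 0.03 m or angle between elbow's own z axis and vertical above 0.5 rad).
It also fails if it takes over 106 s, if anything falls off the work surface, if the arm or the gripper's body presses on something with over 40 N, if the wrist force passes 120 N, or if a joint passes its speed limit or range.

### The arm

A 7-joint arm with a two-finger parallel gripper is mounted at the origin on the work surface. World frame = base frame: x ahead of the robot, y to its left, z up, the work surface at z = 0. Lengths are in mm, angles in rad, forces in N, time in s.
With the tool pointing down it reaches from about 400 to 875 mm from the base axis. Payload 4.4 kg.
Tool frame: the origin (TCP) lies at the very end of the fingers, on their centre line; the grasp point (between the pads) lies 19 mm behind it; z points along the fingers, y is the line along which they close (so a half turn about z gives the same grasp; the last joint's range is limited). The gripper opens to 85 mm and grips with 20 to 120 N. Pads are 22 mm wide; open, the fingers measure 114 mm over their backs; the gripper's body (76 mm by 85 mm) begins 54 mm behind the grasp point. The pads swing forward as they close: fully open they stand 13 mm farther back than shut.
Start: joints at [-1.221, 0.628, 0.038, 1.517, -0.027, 0.996, -0.02], TCP at [262.528, 594.64, 231.313] pointing down, gripper open.
Joint ranges: [-3.06, 3.06], [-0.37, 2.12], [-1.25, 1.32], [0.18, 2.47], [-1.1, 4.24], [0.23, 1.98], [-2.94, 2.94]. Speed limits (rad/s): [2.57, 2.57, 3.14, 3.14, 3.14, 3.14, 3.14].

### API

Orientations are given as [roll, pitch, yaw] about the fixed x, y, z axes, in that order (R = Rz(yaw) Ry(pitch) Rx(roll)).
In Python, from cell import sensors, get_image, camera_params, order gives the robot as it stands.
- The arm moves only by the shell command python3 -m inch 'ROWS' [OPENING]. ROWS is JSON, a list that holds one entry, the list of rows, each a list of 4 numbers: the shift along the tool's x, y, z in cm, then the turn about the tool's z in degrees. A call has 1 to 8 rows; each row is the pose to reach, as a shift and turn from the pose commanded when the call began, along the tool's axes at that moment; what a row does not reach only later rows make up. A row lasts 1/12 s, in which the tool goes at most 41.7 mm and 7.16 degrees, less where a joint would pass 70% of its speed; a pose out of reach is approached as far as the arm can. A call with a gripper value outside its range is refused whole. OPENING is the finger opening in cm, from 0 to 8.54, set as the call begins (- or left out, the last holds). The fingers move at their own pace and stop on an object; the grip force is fixed at half the most. Time passes only in rows, so rows that repeat a pose let the fingers close. It gives the time, the measured TCP pose, the force, the opening and the grip force at its end, in the units of the state.
- sensors.read_state(): the state, without advancing time (a new reading comes with each control period).
- get_image(name): name is "side" or "top"; returns the picture (384x512x3 uint8, blue, green, red); there is no depth.
- camera_params(name): a dict with "mtx" (3x3 intrinsics, pixels), "rvec" (rotation vector, rad) and "tvec" (3), from world to camera coordinates, as OpenCV has them. Camera axes: x right, y down, z forward; pixel columns grow to the right and rows downward; lengths in mm; the calibration is good to about 2 mm. A picture is of the moment at which its call begins. camera_params takes no time and is no camera call.
- order.finish_job(): hands the job in; it is judged then, once.
The state is a dict: "clock": time; "qpos": joint angles; "qd": joint speeds; "tau": joint torques, N m; "eef_pos": TCP position; "tool_rot": TCP orientation; "force": force on the tool from outside, world axes, zero at the start; "torque": the same for the moment, N m; "width": finger opening in mm; "gripper_force": force on a finger pad.
Only numpy, scipy, OpenCV 4.12 (cv2) and the standard library are available. Lean on these libraries where they do the work, as an engineer would, in place of code of your own. Each camera call takes 0.05 s, during which the arm holds its last target. There are 200 camera calls.

## Working session

There is one attempt and no reset: what is moved stays moved. The work goes in short steps, Python scripts to look and compute and a shell command to move; the robot and the scene stay as the last step left them, time stands still between calls to the robot, and variables do not carry over. Pictures are saved under pics/ and viewed, at most 14 in all, crops included, and the job is handed in when it is done.

```bash
ls; mkdir -p pics
python3 - <<'E'
from cell import sensors,get_image,camera_params
import cv2
for n in("top","side"):
    cv2.imwrite(f"pics/{n}0.png",get_image(n)); p=camera_params(n); print(n,p)
s=sensors.read_state(); print(s)
E
```

```text
pics
top {'mtx': array([[368.52603346,   0.        , 251.20324941],
       [  0.        , 368.52603346, 194.03268332],
       [  0.        ,   0.        ,   1.        ]]), 'rvec': array([ 2.10175224, -2.15247938,  0.11939633]), 'tvec': array([ 36.49009731, 447.85673936, 919.51737251])}
side {'mtx': array([[478.44794253,   0.        , 255.55905239],
       [  0.        , 478.44794253, 185.90574374],
       [  0.        ,   0.        ,   1.        ]]), 'rvec': array([ 2.01090135, -0.75930569,  0.40961197]), 'tvec': array([-322.09146371,  182.47954252, 1004.59894833])}
{'clock': 0.1, 'qpos': array([-1.22080435,  0.6292725 ,  0.03839556,  1.51826392, -0.02695574,
        0.99630675, -0.01999283]), 'qd': array([ 1.42370141e-03, -2.20573192e-03,  1.17387238e-04, -2.27332666e-03,
       -4.75719429e-04, -1.01520369e-03,  8.12761022e-05]), 'tau': array([ 3.27709124e-03, -5.64533401e+01,  1.23043634e+00, -1.93973815e+01,
        1.12401068e-02,  5.39410132e-03, -2.25312181e-05]), 'eef_pos': array([262.27470431, 594.12166783, 230.4692375 ]), 'tool_rot': array([-3.13985901e+00,  2.67154532e-05,  2.72587185e+00]), 'force': array([-0.14538726, -0.65868569, -0.35314939]), 'torque': array([ 0.0192006 , -0.00887889,  0.02477375]), 'gripper_force': 0.0, 'width': 85.81233236230726}
```

View pics/top0.png

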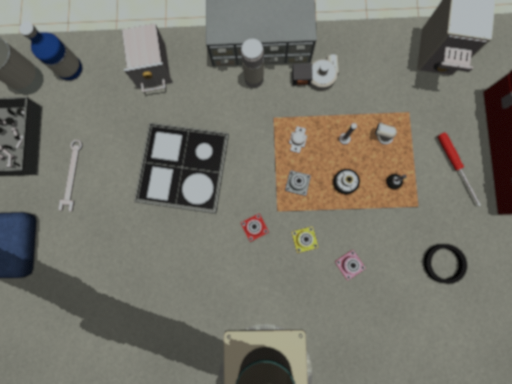

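View pics/side0.png

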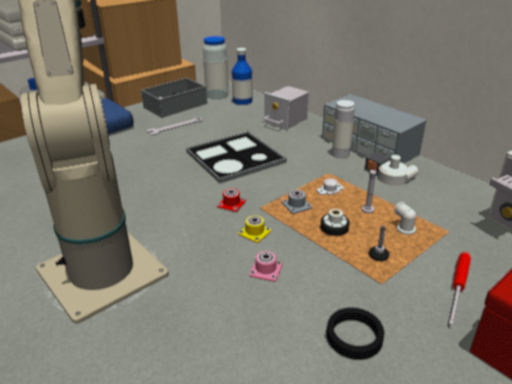

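The top view shows the kit tray at about (182,168). On the cork mat are the cover at (299,138), shaft (350,132), elbow (386,131), housing (298,182), roller (346,181) and levelling foot (396,181). The red, yellow and pink housings at (255,227), (305,239) and (350,264) are decoys. The side view agrees with this. I'll measure from masks and confirm everything in one enlarged crop.

```bash
cat > h.py <<'E'
import numpy as np,cv2
from cell import sensors,get_image,camera_params
P={}
def cam(n):
    if n not in P:
        p=camera_params(n);R=cv2.Rodrigues(np.array(p['rvec']))[0];P[n]=(np.array(p['mtx']),R,np.array(p['tvec']).ravel())
    return P[n]
def ray(n,uv,z):
    K,R,t=cam(n);c=-R.T@t;d=R.T@np.linalg.solve(K,[uv[0],uv[1],1.]);return c+d*(z-c[2])/d[2]
def proj(n,X):
    K,R,t=cam(n);q=K@(R@np.array(X,float)+t);return q[:2]/q[2]
E
python3 - <<'E'
from h import *
im=cv2.imread("pics/top0.png");g=cv2.cvtColor(im,cv2.COLOR_BGR2GRAY)
print("campos",-cam("top")[1].T@cam("top")[2])
# nests
m=(g[115:225,130:235]>170).astype(np.uint8)
cs,_=cv2.findContours(m,cv2.RETR_EXTERNAL,cv2.CHAIN_APPROX_NONE)
for c in cs:
    if cv2.contourArea(c)<60: continue
    w=np.array([ray("top",p[0]+[130,115],7)[:2] for p in c],np.float32)
    M=cv2.moments(w.reshape(-1,1,2)); r=cv2.minAreaRect(w)
    print("nest",c.mean(0)+[130,115],M['m10']/M['m00'],M['m01']/M['m00'],r,abs(M['m00']))
crop=np.hstack([cv2.resize(im[110:214,272:420],None,fx=3.6,fy=3.6,interpolation=cv2.INTER_CUBIC),cv2.resize(im[120:216,134:208+22],None,fx=2.6,fy=374/96,interpolation=cv2.INTER_CUBIC)])
print(crop.shape)
cv2.imwrite("pics/c1.png",crop)
s=cv2.imread("pics/side0.png")
cv2.imwrite("pics/c2.png",cv2.resize(s[130:280,180:450],None,fx=2.9,fy=2.9,interpolation=cv2.INTER_CUBIC))
E
```

```text
campos [307.12198213  -7.18637244 976.23963692]
nest [[197.24       188.30666667]] 472.14419844891995 171.2986530476206 ((472.96160888671875, 171.953857421875), (70.24581146240234, 70.95968627929688), 89.74617767333984) 3959.5597171017434
nest [[159.47619048 183.02380952]] 489.37410575102945 273.8823959888291 ((489.4014892578125, 273.8025207519531), (47.482173919677734, 75.55945587158203), 80.48113250732422) 3281.986964009702
nest [[203.52941176 150.85294118]] 575.1909591343508 154.12830747918122 ((575.9283447265625, 154.17599487304688), (30.133895874023438, 31.134990692138672), 89.7693099975586) 797.8670009709895
nest [[166.4047619  146.01190476]] 591.982399890148 256.4939175558819 ((592.0924072265625, 256.5865478515625), (63.17447280883789, 63.34592056274414), 80.35267639160156) 3671.066757413093
(374, 783, 3)
```

View pics/c1.png

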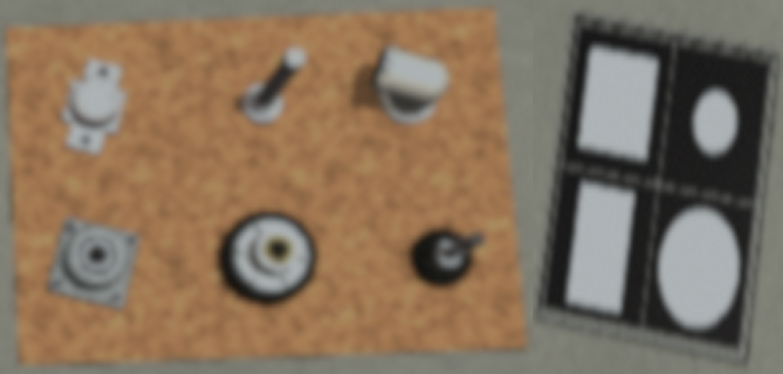

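View pics/c2.png

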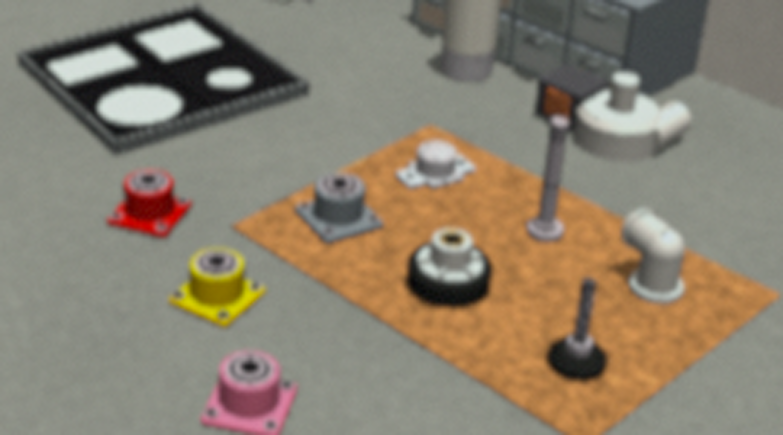

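The crops confirm the parts:
- **Housing:** the grey one at (299,181). The pink, red and yellow ones are decoys.
- **Cover:** (299,138), the two-lug plate.
- **Roller:** (346,181).
- **Shaft:** (350,132), bright steel. The foot at (396,181) is dark with a rubber pad, and the white elbow is at (386,131).
- **Nests:** square (166,146), oblong (159,183), small round (204,151), large round (197,188).

Next I'll work out the part positions.

```bash
cat >> h.py <<'E'
def go(x,y,z,yaw=None):
    s=sensors.read_state();p=s['eef_pos'];a=s['tool_rot'][2]
    d=np.array([x,y,z])-p
    dy=0 if yaw is None else (np.degrees(a)-yaw+90)%180-90
    print("rel cm",np.round([(np.cos(a)*d[0]+np.sin(a)*d[1])/10,(np.sin(a)*d[0]-np.cos(a)*d[1])/10,-d[2]/10,dy],2),"j7",s['qpos'][6].round(2),"yaw",np.degrees(a).round(1),"t",s['clock'])
E
python3 - <<'E'
from h import *
im=cv2.imread("pics/top0.png").astype(int)[110:214,272:420]
hsv=cv2.cvtColor(im.astype(np.uint8),cv2.COLOR_BGR2HSV)
m=((hsv[...,1]<70)).astype(np.uint8)
n,l,st,ce=cv2.connectedComponentsWithStats(m)
for i in range(1,n):
    if st[i,4]>40: 
        pts=np.argwhere(l==i)[:,::-1]+[272,110]
        w=np.array([ray("top",p,10)[:2] for p in pts],np.float32)
        r=cv2.minAreaRect(w); e,v=np.linalg.eigh(np.cov(w.T))
        print(ce[i]+[272,110],st[i,4],w.mean(0).round(1),r, "axis",np.degrees(np.arctan2(v[1,1],v[0,1])).round(1),e.round(0))
f=lambda x,y:(np.array([x,y])+.5)/3.6-.5+[272,110]
for nm,p,z in[("cap",(97,104),28),("lugA",(104,70),8),("lugB",(84,138),8),("boss",(97,255),39),("hub",(276,249),47),("tyre",(268,258),27),("shafttop",(296,57),113),("shaftbase",(262,104),10),("foot",(440,258),14)]: print(nm,ray("top",f(*p),z).round(1))
g=lambda x,y:(np.array([x,y])+.5)/2.9-.5+[180,130]
for nm,p,z in[("cap",(437,150),28),("boss",(340,183),39),("hub",(452,238),49),("shafttop",(560,121),113),("shaftbase",(546,230),8)]: print("side",nm,ray("side",g(*p),z).round(1))
E
```

```text
[352.79187586 159.59379279] 2191 [ 539.7 -245. ] ((534.825927734375, -228.02493286132812), (395.9437561035156, 283.18408203125), 87.9429931640625) axis 87.3 [13438. 21233.]
[347.05031447 134.50314465] 159 [ 607.2 -234.8] ((610.0060424804688, -240.24395751953125), (28.49993133544922, 65.1517333984375), 43.67323684692383) axis 142.5 [ 46. 370.]
[385.33128834 133.01840491] 326 [ 608.  -336.6] ((605.4025268554688, -336.2651062011719), (52.62816619873047, 53.61634826660156), 70.26629638671875) axis -177.8 [185. 209.]
[297.65697674 139.19186047] 344 [ 598.6 -102. ] ((598.7621459960938, -101.89421081542969), (43.63731002807617, 71.75956726074219), 73.39720153808594) axis 163.2 [121. 364.]
[297.63965885 182.65884861] 469 [479.4 -97.2] ((479.8125, -97.1094970703125), (57.5482063293457, 58.157005310058594), 74.22748565673828) axis -164.3 [272. 281.]
[346.23636364 180.97727273] 440 [ 480.4 -225.1] ((480.4100646972656, -224.57955932617188), (63.13666534423828, 59.06892013549805), 88.32283020019531) axis 117.6 [250. 276.]
[395.1656051  180.64968153] 157 [ 477.6 -352.5] ((476.62335205078125, -356.1124572753906), (44.97132110595703, 32.055145263671875), 88.35360717773438) axis 117.5 [ 64. 129.]
cap [ 594.8 -102.7   28. ]
lugA [ 627.2 -111.     8. ]
lugB [574.9 -94.    8. ]
boss [479.9 -97.2  39. ]
hub [ 479.2 -222.3   47. ]
tyre [ 476.4 -220.9   27. ]
shafttop [ 597.2 -228.1  113. ]
shaftbase [ 596.3 -227.1   10. ]
foot [ 475.3 -347.6   14. ]
side cap [ 598.9 -102.    28. ]
side boss [481.5 -94.6  39. ]
side hub [ 478.1 -222.3   49. ]
side shafttop [ 596.3 -228.4  113. ]
side shaftbase [ 593.9 -230.7    8. ]
```

```bash
python3 -c "
from h import *
go(480,-97,150,163.2); go(500,180,230,163.2)"
```

```text
rel cm [-47.83 -54.43   8.05  -7.02] j7 -0.02 yaw 156.2 t 0.1
rel cm [-38.47 -28.28   0.05  -7.02] j7 -0.02 yaw 156.2 t 0.1
```

```bash
python3 -m inch '[[[-2,-1.5,0,0],[-5,-3.5,0,0],[-8,-6,0,0],[-11,-8.5,0,0],[-14,-10.5,0,0],[-17,-12.5,0,0],[-20,-14.5,0,0],[-22,-16,0,0]]]' 8.54
python3 -m inch '[[[-2,-1.5,0,0],[-5,-4,0,0],[-8,-7,0,0],[-11,-10,0,0],[-13,-13,0,0],[-15,-16,0,0],[-17,-19,0,0],[-18,-21,0,0]]]'
python3 -c "
from h import *
go(480,-97,110,163.2)"
```

```text
clock: 0.77
eef_pos: [401.1, 355.6, 231.1]
tool_rot: [-3.14, 0.001, 2.723]
force: [0.0, -0.6, 0.8]
width: 85.5
gripper_force: 0.0
clock: 1.43
eef_pos: [479.5, 90.1, 231.1]
tool_rot: [-3.14, 0.001, 2.722]
force: [0.2, -0.2, -0.3]
width: 85.4
gripper_force: 0.0
rel cm [ -7.68 -17.07  12.11  -7.27] j7 0.95 yaw 155.9 t 1.4333
```

```bash
python3 -m inch '[[[-1.5,-3,1,-1],[-3,-6,3,-2],[-4.5,-9,5,-4],[-6,-12,7,-5],[-7,-15,9,-6.5],[-7.7,-17.1,11,-7.2],[-7.7,-17.1,12,-7.2],[-7.7,-17.1,12,-7.2]]]'
python3 -c "
from h import *
go(480,-97,18,163.2)
cv2.imwrite('pics/a1.png',cv2.resize(get_image('top')[100:230,250:420],None,fx=4,fy=4));cv2.imwrite('pics/a2.png',get_image('side'))"
```

```text
clock: 2.1
eef_pos: [478.3, -94.2, 109.1]
tool_rot: [-3.141, -0.005, 2.848]
force: [-0.2, 0.0, -0.0]
width: 85.6
gripper_force: 0.0
rel cm [-0.25 -0.22  9.11 -0.03] j7 1.43 yaw 163.2 t 2.1
```

View pics/a2.png

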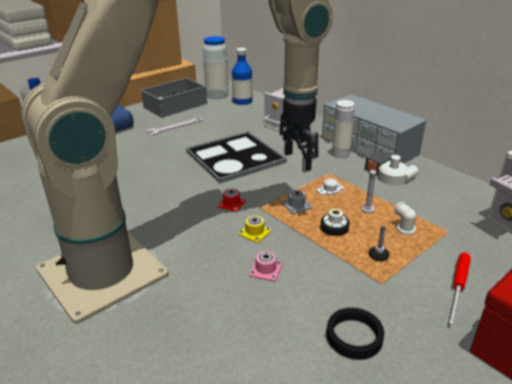

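The side view shows the open gripper at (300,150), straight above the grey housing at (297,200). I'll descend and grip.

```bash
python3 -m inch '[[[-0.1,-0.1,2,0],[-0.2,-0.2,4,0],[-0.25,-0.2,6,0],[-0.25,-0.2,7.5,0],[-0.25,-0.2,8.5,0],[-0.25,-0.2,9.1,0],[-0.25,-0.2,9.1,0],[-0.25,-0.2,9.1,0]]]'
python3 -m inch '[[[0,0,0,0],[0,0,0,0],[0,0,0,0],[0,0,0,0],[0,0,0,0],[0,0,0,0],[0,0,0,0],[0,0,0,0]]]' 3
python3 -m inch '[[[0,0,-0.5,0],[0,0,-2,0],[0,0,-4,0],[0,0,-6,0],[0,0,-8,0],[0,0,-10,0],[0,0,-11,0],[0,0,-11,0]]]'
python3 -c "
from h import *
go(592,256.5,130,170.4)"
```

```text
clock: 2.87
eef_pos: [482.7, -95.1, 20.9]
tool_rot: [3.141, 0.001, 2.852]
force: [0.0, -0.4, 0.1]
width: 85.3
gripper_force: 0.0
clock: 3.53
eef_pos: [482.4, -96.3, 21.4]
tool_rot: [-3.141, 0.001, 2.851]
force: [-1.2, -1.7, 9.5]
width: 41.7
gripper_force: 59.6
clock: 4.2
eef_pos: [483.4, -95.7, 132.2]
tool_rot: [3.141, 0.004, 2.851]
force: [0.4, 0.1, -3.6]
width: 41.6
gripper_force: 61.4
rel cm [-0.33 36.85  0.22 -7.02] j7 1.44 yaw 163.4 t 4.2
```

```bash
python3 -m inch '[[[0,1.5,-0.5,0],[0,4,-1,0],[-0.1,7,-1,0],[-0.1,10,-1,0],[-0.2,13,-1,0],[-0.2,16,-1,0],[-0.3,18.5,-1,0],[-0.4,20,-1,0]]]'
python3 -m inch '[[[0,2,0,0],[0,5,0,-1],[0,8,0,-2],[0,11,0,-4],[0,14,0,-5],[0,16,0,-6],[0,16.8,0,-7],[0,16.8,0,-7]]]'
python3 -m inch '[[[0,0,0,0],[0,0,0,0],[0,0,0,0]]]'
python3 -c "
from h import *
go(593.5,256,26,170.4)
cv2.imwrite('pics/b1.png',cv2.resize(get_image('top')[90:230,110:250],None,fx=4,fy=4))"
```

```text
clock: 4.87
eef_pos: [542.9, 98.9, 138.8]
tool_rot: [3.141, -0.002, 2.855]
force: [1.1, -0.4, -2.4]
width: 42.2
gripper_force: 61.7
clock: 5.53
eef_pos: [590.6, 257.6, 138.9]
tool_rot: [-3.142, -0.002, 2.977]
force: [-0.2, 0.9, -3.4]
width: 42.2
gripper_force: 61.7
clock: 5.78
eef_pos: [591.2, 253.1, 140.1]
tool_rot: [-3.14, -0.0, 2.971]
force: [0.0, -0.3, -3.5]
width: 41.8
gripper_force: 61.7
rel cm [-0.17  0.32 11.41 -0.2 ] j7 0.98 yaw 170.2 t 5.7833
```

View pics/b1.png

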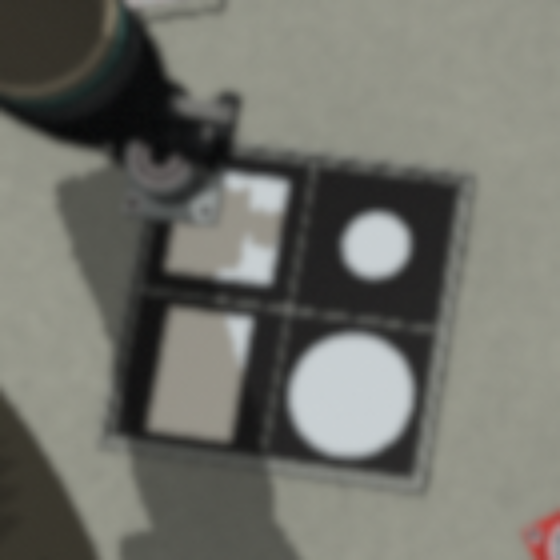

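The held housing's flange, at crop (180,195), sits above the square nest and is aligned with it. I'll lower it, release and back off.

```bash
python3 -m inch '[[[-0.1,0.1,1.5,0],[-0.15,0.3,3.5,0],[-0.15,0.3,5.5,0],[-0.15,0.3,7.5,0],[-0.15,0.3,8.5,0],[-0.15,0.3,9.3,0],[-0.15,0.3,9.8,0],[-0.15,0.3,9.8,0]]]'
python3 -m inch '[[[0,0,0.3,0],[0,0,0.6,0],[0,0,0.9,0],[0,0,1.2,0],[0,0,1.5,0],[0,0,1.6,0],[0,0,1.6,0]]]'
python3 -c "
from h import *
go(593.5,256,25.4,170.4)"
```

```text
clock: 6.5
eef_pos: [593.1, 258.2, 41.8]
tool_rot: [-3.141, -0.001, 2.973]
force: [-0.6, 0.4, -3.1]
width: 41.9
gripper_force: 61.7
clock: 7.08
eef_pos: [593.0, 258.5, 25.9]
tool_rot: [-3.141, -0.001, 2.974]
force: [-0.2, 0.2, -4.0]
width: 42.0
gripper_force: 61.7
rel cm [-0.09 -0.24  0.05 -0.02] j7 0.98 yaw 170.4 t 7.0833
```

```bash
python3 -m inch '[[[0,-0.2,0.05,0],[0,-0.2,0.1,0],[0,-0.2,0.1,0]]]'
python3 -m inch '[[[0,0,0,0],[0,0,0,0],[0,0,0,0],[0,0,0,0],[0,0,0,0],[0,0,-1,0],[0,0,-3,0],[0,0,-5,0]]]' 6.5
python3 -m inch '[[[0,0,-2,1],[0,0,-4,3],[0,0,-6,5],[0,0,-7,7],[0,0,-7,7],[0,0,-7,7]]]' 8.54
python3 -c "
from h import *
go(597,-102,130,163.2)"
```

```text
clock: 7.33
eef_pos: [593.0, 256.3, 25.5]
tool_rot: [-3.141, 0.0, 2.973]
force: [0.2, -0.6, -2.6]
width: 41.7
gripper_force: 62.1
clock: 8.0
eef_pos: [592.4, 256.4, 75.8]
tool_rot: [-3.141, -0.001, 2.974]
force: [-0.2, 0.4, -0.2]
width: 64.8
gripper_force: 0.0
clock: 8.5
eef_pos: [593.2, 256.8, 146.3]
tool_rot: [3.141, 0.001, 2.852]
force: [0.0, 0.4, -0.9]
width: 85.6
gripper_force: 0.0
rel cm [-10.59 -34.29   1.63   0.23] j7 0.89 yaw 163.4 t 8.5
```

```bash
python3 -m inch '[[[-0.5,-1.5,0,0],[-1.2,-4,0,0],[-2.2,-7,0,0],[-3,-10,0,0],[-4,-13,0,0],[-5,-16,0,0],[-5.8,-18.5,0,0],[-6.3,-20,0,0]]]'
python3 -m inch '[[[-0.6,-2,0,0],[-1.5,-5,0,0],[-2.5,-8,1,0],[-3.4,-11,2,0],[-4,-13,3,0],[-4.3,-14.3,4,0],[-4.3,-14.3,5,0],[-4.3,-14.3,5,0]]]'
python3 -m inch '[[[0,0,0,0],[0,0,0,0],[0,0,0,0]]]'
python3 -c "
from h import *
go(597,-102,10.5,163.2)
cv2.imwrite('pics/d1.png',cv2.resize(np.hstack([get_image('top')[90:230,120:320],get_image('side')[100:240,210:370]]),None,fx=2.2,fy=2.2))"
```

```text
clock: 9.17
eef_pos: [594.6, 40.6, 144.1]
tool_rot: [-3.138, -0.002, 2.847]
force: [0.1, -0.2, 0.3]
width: 85.2
gripper_force: 0.0
clock: 9.83
eef_pos: [594.0, -102.2, 92.5]
tool_rot: [-3.141, -0.005, 2.85]
force: [0.1, 0.1, 0.1]
width: 85.6
gripper_force: 0.0
clock: 10.08
eef_pos: [597.0, -100.2, 95.8]
tool_rot: [3.14, 0.001, 2.854]
force: [0.1, -0.5, 0.1]
width: 85.7
gripper_force: 0.0
rel cm [-0.05 -0.17  8.53  0.34] j7 1.43 yaw 163.5 t 10.0833
```

View pics/d1.png

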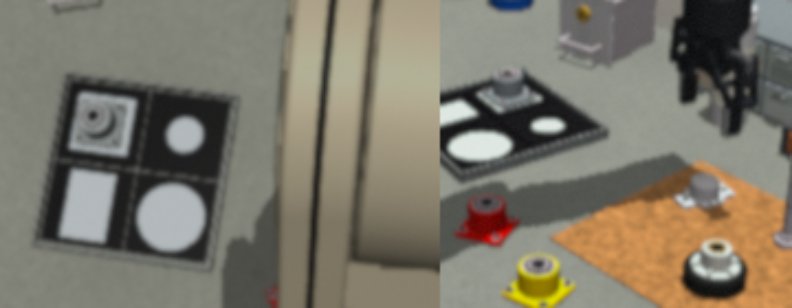

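The housing is in the square nest with white floor showing on all sides, and the gripper is above the cover at crop (705,190). I'll grip the cover.

```bash
python3 -m inch '[[[-0.05,-0.15,2,0],[-0.05,-0.15,4,0],[-0.05,-0.15,6,0],[-0.05,-0.15,7.2,0],[-0.05,-0.15,8,0],[-0.05,-0.15,8.4,0],[-0.05,-0.15,8.4,0],[-0.05,-0.15,8.4,0]]]'
python3 -m inch '[[[0,0,0,0],[0,0,0,0],[0,0,0,0],[0,0,0,0],[0,0,0,0],[0,0,0,0],[0,0,0,0],[0,0,0,0]]]' 2.5
python3 -c "
from h import *
go(597,-102,11,163.2)"
python3 -m inch '[[[0,0,-0.5,0],[0,0,-2,0],[0,0,-4,0],[0,0,-6,0],[0,0,-8,0],[0,0,-10,0],[0,0,-11,0],[0,0,-11,0]]]'
python3 -c "
from h import *
go(490,274,140,170.4)"
```

```text
clock: 10.85
eef_pos: [597.0, -103.9, 11.9]
tool_rot: [3.141, 0.001, 2.852]
force: [-0.1, 0.4, -0.1]
width: 85.1
gripper_force: 0.0
clock: 11.52
eef_pos: [596.8, -104.0, 12.2]
tool_rot: [3.141, 0.001, 2.851]
force: [-1.3, -0.1, 5.4]
width: 33.3
gripper_force: 59.4
rel cm [0.03 0.2  0.12 0.17] j7 1.43 yaw 163.4 t 11.5167
clock: 12.18
eef_pos: [598.0, -104.2, 123.7]
tool_rot: [3.141, 0.005, 2.851]
force: [0.1, -0.4, -0.1]
width: 33.4
gripper_force: 59.9
rel cm [21.18 33.15 -1.63 -7.03] j7 1.43 yaw 163.4 t 12.1833
```

```bash
python3 -m inch '[[[1,1.5,-0.5,0],[2.5,4,-1,0],[4,6.5,-1.5,0],[5.5,9,-1.5,0],[7.5,11.5,-1.5,0],[9,14,-1.5,0],[10.5,16.5,-1.5,0],[11.3,18,-1.5,0]]]'
python3 -m inch '[[[1,1.5,0,-1],[2.5,4,0,-2],[4.5,7,0,-4],[6.5,9.5,0,-5],[8,12,0,-6],[9.5,14.5,0,-7],[9.9,15.1,0,-7],[9.9,15.1,0,-7]]]'
python3 -m inch '[[[0,0,0,0],[0,0,0,0],[0,0,0,0]]]'
python3 -c "
from h import *
go(490,274,17,170.4)
cv2.imwrite('pics/e1.png',cv2.resize(np.hstack([get_image('top')[90:230,100:250],get_image('side')[100:240,170:330]]),None,fx=2.5,fy=2.5))"
```

```text
clock: 12.85
eef_pos: [537.3, 104.8, 135.0]
tool_rot: [3.141, -0.003, 2.855]
force: [-0.7, 1.2, -0.9]
width: 33.6
gripper_force: 59.9
clock: 13.52
eef_pos: [485.9, 277.1, 135.1]
tool_rot: [3.141, -0.002, 2.979]
force: [-0.7, -0.2, -1.1]
width: 33.3
gripper_force: 59.9
clock: 13.77
eef_pos: [488.6, 271.6, 136.0]
tool_rot: [-3.14, -0.0, 2.971]
force: [-0.2, -0.9, -0.9]
width: 33.2
gripper_force: 59.9
rel cm [-0.1   0.26 11.9  -0.2 ] j7 0.89 yaw 170.2 t 13.7667
```

View pics/e1.png

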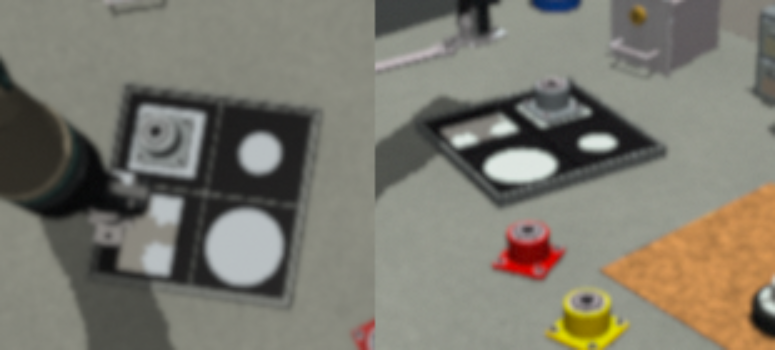

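The cover is held level above the oblong nest, with one lug visible at (107,233) and its long axis along the recess. I'll lower it.

```bash
python3 -m inch '[[[-0.1,0.1,1.5,0],[-0.1,0.25,3.5,0],[-0.1,0.25,5.5,0],[-0.1,0.25,7.5,0],[-0.1,0.25,8.7,0],[-0.1,0.25,9.6,0],[-0.1,0.25,10.2,0],[-0.1,0.25,10.2,0]]]'
python3 -m inch '[[[0,0,0.3,0],[0,0,0.6,0],[0,0,0.9,0],[0,0,1.2,0],[0,0,1.5,0],[0,0,1.7,0],[0,0,1.7,0],[0,0,1.7,0]]]'
python3 -c "
from h import *
go(490,274,16.2,170.4)"
```

```text
clock: 14.53
eef_pos: [489.2, 275.7, 33.5]
tool_rot: [-3.141, -0.001, 2.973]
force: [-0.4, 0.7, 0.2]
width: 33.2
gripper_force: 59.9
clock: 15.2
eef_pos: [489.3, 276.2, 17.2]
tool_rot: [-3.141, -0.0, 2.974]
force: [0.0, 0.5, -0.7]
width: 33.5
gripper_force: 59.9
rel cm [-0.11 -0.2   0.1  -0.03] j7 0.89 yaw 170.4 t 15.2
```

```bash
python3 -m inch '[[[0,-0.15,0.05,0],[0,-0.15,0.1,0],[0,-0.15,0.1,0]]]'
python3 -m inch '[[[0,0,0,0],[0,0,0,0],[0,0,0,0],[0,0,0,0],[0,0,0,0],[0,0,-1,0],[0,0,-3,0],[0,0,-5,0]]]' 6
python3 -m inch '[[[0,0,-2,0],[0,0,-5,0],[0,0,-8,0],[0,0,-11,0],[0,0,-11,0],[0,0,-11,0]]]' 8.54
python3 -c "
from h import *
go(478,-222,150)"
```

```text
clock: 15.45
eef_pos: [489.2, 274.5, 16.3]
tool_rot: [-3.141, -0.0, 2.973]
force: [1.5, -0.5, -0.1]
width: 33.3
gripper_force: 59.9
clock: 16.12
eef_pos: [488.6, 274.4, 66.9]
tool_rot: [-3.141, -0.001, 2.974]
force: [0.4, -0.4, -0.2]
width: 59.7
gripper_force: 0.0
clock: 16.62
eef_pos: [490.3, 275.4, 178.9]
tool_rot: [3.138, 0.004, 2.974]
force: [-0.6, -0.8, -0.4]
width: 85.3
gripper_force: 0.0
rel cm [ -7.11 -49.24   2.89   0.  ] j7 0.89 yaw 170.4 t 16.6167
```

```bash
python3 -m inch '[[[-0.3,-2,0,0],[-0.8,-5,0,0],[-1.3,-9,0,0],[-1.8,-12.5,0,0],[-2.4,-16,0,0],[-2.9,-19.5,0,0],[-3.2,-22.5,0,0],[-3.6,-25,0,0]]]'
python3 -m inch '[[[-0.3,-2.5,0,0],[-0.8,-6,0,0],[-1.3,-9.5,0,0],[-1.8,-13,0,0],[-2.4,-16.5,1,0],[-2.9,-20,2,0],[-3.3,-22.5,3,0],[-3.5,-24.2,4,0]]]'
python3 -m inch '[[[0,0,0.5,0],[0,0,1.5,0],[0,0,2,0],[0,0,2,0],[0,0,2,0]]]'
python3 -c "
from h import *
go(478,-222,32)
cv2.imwrite('pics/f1.png',cv2.resize(np.hstack([get_image('top')[90:230,100:250],get_image('side')[100:260,240:400][:140]]),None,fx=2.5,fy=2.5))"
```

```text
clock: 17.28
eef_pos: [481.0, 19.4, 175.4]
tool_rot: [-3.14, -0.003, 2.972]
force: [-0.1, -1.0, -0.0]
width: 84.9
gripper_force: 0.0
clock: 17.95
eef_pos: [475.4, -225.7, 134.9]
tool_rot: [-3.141, -0.002, 2.97]
force: [0.7, 0.2, -0.0]
width: 85.1
gripper_force: 0.0
clock: 18.37
eef_pos: [476.9, -220.4, 115.9]
tool_rot: [3.141, -0.001, 2.976]
force: [0.4, 0.4, 0.3]
width: 85.6
gripper_force: 0.0
rel cm [-0.13 -0.14  8.39  0.  ] j7 1.8 yaw 170.5 t 18.3667
```

View pics/f1.png

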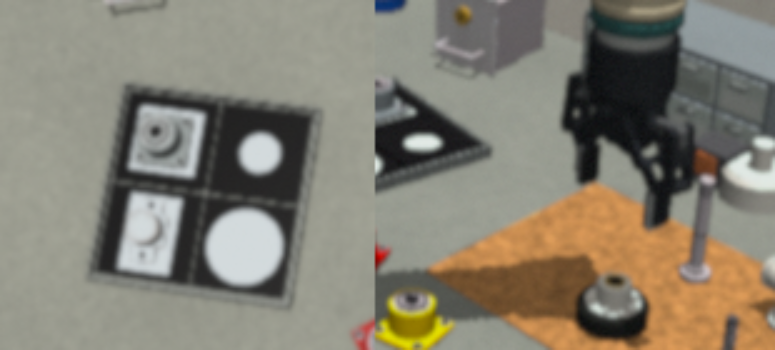

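The cover is well inside its nest at (148,233), and the gripper is over the roller. I'll grip the hub.

```bash
python3 -m inch '[[[-0.1,-0.1,2,0],[-0.1,-0.15,4,0],[-0.1,-0.15,6,0],[-0.1,-0.15,7.2,0],[-0.1,-0.15,8,0],[-0.1,-0.15,8.4,0],[-0.1,-0.15,8.4,0],[-0.1,-0.15,8.4,0]]]'
python3 -m inch '[[[0,0,0,0],[0,0,0,0],[0,0,0,0],[0,0,0,0],[0,0,0,0],[0,0,0,0],[0,0,0,0],[0,0,0,0]]]' 2
python3 -c "
from h import *
go(478,-222,31)"
python3 -m inch '[[[0,0,-0.5,0],[0,0,-2,0],[0,0,-4,0],[0,0,-6,0],[0,0,-8,0],[0,0,-10,0],[0,0,-11,0],[0,0,-11,0]]]'
python3 -c "
from h import *
go(472,171.3,150)"
```

```text
clock: 19.13
eef_pos: [478.1, -223.9, 32.9]
tool_rot: [-3.141, 0.001, 2.974]
force: [-0.1, -0.1, -0.2]
width: 85.7
gripper_force: 0.0
clock: 19.8
eef_pos: [477.9, -224.1, 33.0]
tool_rot: [-3.141, 0.001, 2.974]
force: [-0.4, 0.5, 5.7]
width: 29.5
gripper_force: 58.8
rel cm [0.03 0.21 0.2  0.  ] j7 1.8 yaw 170.4 t 19.8
clock: 20.47
eef_pos: [478.9, -224.5, 144.4]
tool_rot: [-3.141, 0.004, 2.974]
force: [-0.9, 0.0, -2.3]
width: 29.9
gripper_force: 59.4
rel cm [ 7.3  38.9  -0.56  0.  ] j7 1.8 yaw 170.4 t 20.4667
```

```bash
python3 -m inch '[[[0.3,1.5,0,0],[0.7,4,0,0],[1.3,7,0,0],[1.9,10,0,0],[2.5,13,0,0],[3,16,0,0],[3.5,18.5,0,0],[3.8,20,0,0]]]'
python3 -m inch '[[[0.3,2,0,0],[0.9,5,0,0],[1.5,8,0,0],[2.1,11,0,0],[2.7,14,0,0],[3.2,17,0,0],[3.5,18.5,0,0],[3.5,18.9,0,0]]]'
python3 -m inch '[[[0,0,0,0],[0,0,0.5,0],[0,0,2,0],[0,0,2.5,0],[0,0,2.5,0]]]'
python3 -c "
from h import *
go(472,171.3,38)
cv2.imwrite('pics/g1.png',cv2.resize(np.hstack([get_image('top')[90:230,100:250],get_image('side')[100:240,170:330]]),None,fx=2.5,fy=2.5))"
```

```text
clock: 21.13
eef_pos: [472.4, -16.7, 141.1]
tool_rot: [3.141, -0.003, 2.977]
force: [0.3, -0.1, -2.2]
width: 29.5
gripper_force: 59.6
clock: 21.8
eef_pos: [469.4, 175.8, 141.0]
tool_rot: [3.141, -0.002, 2.98]
force: [0.3, -0.3, -2.2]
width: 29.4
gripper_force: 59.7
clock: 22.22
eef_pos: [469.6, 169.5, 115.8]
tool_rot: [-3.139, -0.003, 2.971]
force: [-0.2, -0.4, -1.0]
width: 29.7
gripper_force: 59.7
rel cm [-0.21  0.22  7.78  0.  ] j7 1.08 yaw 170.2 t 22.2167
```

View pics/g1.png

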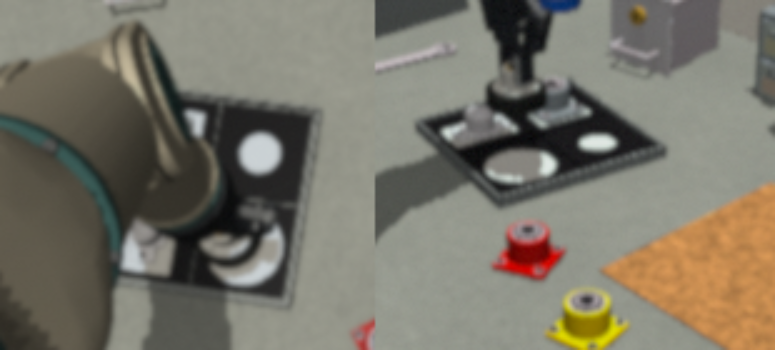

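The roller is held upright above the large round nest, around crop (235,245). I'll lower it.

```bash
python3 -m inch '[[[-0.1,0.1,1.5,0],[-0.1,0.15,3,0],[-0.1,0.15,4.5,0],[-0.1,0.15,5.5,0],[-0.1,0.15,6.2,0],[-0.1,0.15,6.6,0],[-0.1,0.15,6.8,0],[-0.1,0.15,6.8,0]]]'
python3 -m inch '[[[0,0,0.2,0],[0,0,0.4,0],[0,0,0.6,0],[0,0,0.8,0],[0,0,0.9,0],[0,0,0.9,0],[0,0,0.9,0],[0,0,0.9,0]]]'
python3 -c "
from h import *
go(472,171.3,37)"
```

```text
clock: 22.98
eef_pos: [472.0, 173.1, 49.3]
tool_rot: [3.142, 0.0, 2.974]
force: [-0.6, 0.2, -2.0]
width: 29.7
gripper_force: 59.7
clock: 23.65
eef_pos: [471.9, 173.2, 40.3]
tool_rot: [3.142, 0.0, 2.974]
force: [0.0, -0.3, -2.4]
width: 29.6
gripper_force: 59.7
rel cm [-0.04 -0.18  0.33  0.  ] j7 1.09 yaw 170.4 t 23.65
```

```bash
python3 -m inch '[[[0,-0.15,0.1,0],[0,-0.15,0.2,0],[0,-0.15,0.3,0],[0,-0.15,0.35,0],[0,-0.15,0.35,0]]]'
python3 -m inch '[[[0,0,0,0],[0,0,0,0],[0,0,0,0],[0,0,0,0],[0,0,0,0],[0,0,-1,0],[0,0,-3,0],[0,0,-5,0]]]' 6
python3 -m inch '[[[0,0,-2,0],[0,0,-5,0],[0,0,-8,0],[0,0,-11,0],[0,0,-12,0],[0,0,-12,0]]]' 8.54
python3 -c "
from h import *
go(596.5,-228,190)"
```

```text
clock: 24.07
eef_pos: [471.7, 171.5, 37.0]
tool_rot: [-3.142, -0.0, 2.973]
force: [0.0, -1.2, 3.9]
width: 29.4
gripper_force: 60.2
clock: 24.73
eef_pos: [471.0, 171.4, 87.4]
tool_rot: [-3.141, -0.002, 2.974]
force: [0.3, 0.2, 0.7]
width: 59.9
gripper_force: 0.0
clock: 25.23
eef_pos: [473.5, 172.4, 210.4]
tool_rot: [3.138, 0.006, 2.974]
force: [1.2, -0.6, -1.3]
width: 85.1
gripper_force: 0.0
rel cm [-18.83 -37.41   2.04   0.  ] j7 1.07 yaw 170.4 t 25.2333
```

```bash
python3 -m inch '[[[-0.8,-1.5,0,0],[-2,-4,0,0],[-3.5,-7,0,0],[-5,-10,0,0],[-6.5,-13,0,0],[-8,-16,0,0],[-9,-18,0,0],[-9.8,-19.5,0,0]]]'
python3 -m inch '[[[-1,-2,0,0],[-2.5,-5,0,0],[-4,-8,0,0],[-5.5,-11,0,0],[-7,-14,0,0],[-8.3,-16.5,0,0],[-9,-17.9,0,0],[-9,-17.9,0,0]]]'
python3 -m inch '[[[0,0,0.5,0],[0,0,2,0],[0,0,3.5,0],[0,0,4,0],[0,0,4,0],[0,0,4,0]]]'
python3 -c "
from h import *
go(596.5,-228,72)
cv2.imwrite('pics/k1.png',cv2.resize(np.hstack([get_image('top')[90:230,100:250],get_image('side')[80:220,270:430]]),None,fx=2.5,fy=2.5))"
```

```text
clock: 25.9
eef_pos: [535.1, -40.3, 205.8]
tool_rot: [-3.14, -0.002, 2.97]
force: [0.1, -0.4, -0.4]
width: 85.5
gripper_force: 0.0
clock: 26.57
eef_pos: [593.6, -233.8, 205.4]
tool_rot: [-3.139, -0.001, 2.968]
force: [0.4, -0.2, 0.6]
width: 85.4
gripper_force: 0.0
clock: 27.07
eef_pos: [594.3, -227.2, 166.6]
tool_rot: [3.141, -0.001, 2.975]
force: [0.3, -0.4, 0.3]
width: 85.6
gripper_force: 0.0
rel cm [-0.23 -0.04  9.46  0.  ] j7 1.8 yaw 170.5 t 27.0667
```

View pics/k1.png

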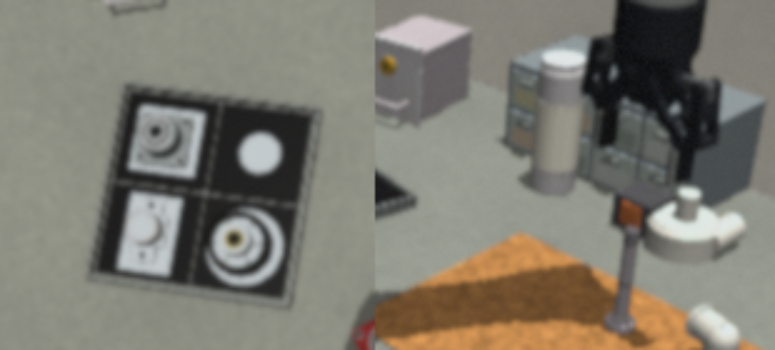

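All three parts are in their nests, and the apparent roller offset is only height parallax. The gripper is over the shaft, so I'll descend and grip it.

```bash
python3 -m inch '[[[-0.1,0,2,0],[-0.2,0,4,0],[-0.2,0,6,0],[-0.2,0,7.5,0],[-0.2,0,8.7,0],[-0.2,0,9.4,0],[-0.2,0,9.4,0],[-0.2,0,9.4,0]]]'
python3 -m inch '[[[0,0,0,0],[0,0,0,0],[0,0,0,0],[0,0,0,0],[0,0,0,0],[0,0,0,0],[0,0,0,0],[0,0,0,0]]]' 0.4
python3 -m inch '[[[0,0,0,0],[0,0,0,0],[0,0,0,0]]]'
python3 -c "
from h import *
s=get_image('side');cv2.imwrite('pics/l1.png',cv2.resize(s[110:250,330:430],None,fx=4,fy=4))
go(596.5,-228,72)"
```

```text
clock: 27.83
eef_pos: [596.9, -229.0, 73.3]
tool_rot: [-3.141, 0.001, 2.974]
force: [1.9, 0.7, 0.7]
width: 85.6
gripper_force: 0.0
clock: 28.5
eef_pos: [596.6, -229.0, 73.1]
tool_rot: [-3.141, 0.0, 2.974]
force: [-0.8, 0.9, 1.6]
width: 12.3
gripper_force: 58.3
clock: 28.75
eef_pos: [596.6, -229.1, 73.1]
tool_rot: [-3.141, 0.001, 2.974]
force: [-0.1, 0.1, 4.1]
width: 12.5
gripper_force: 58.4
rel cm [0.03 0.1  0.11 0.  ] j7 1.81 yaw 170.4 t 28.8
```

View pics/l1.png

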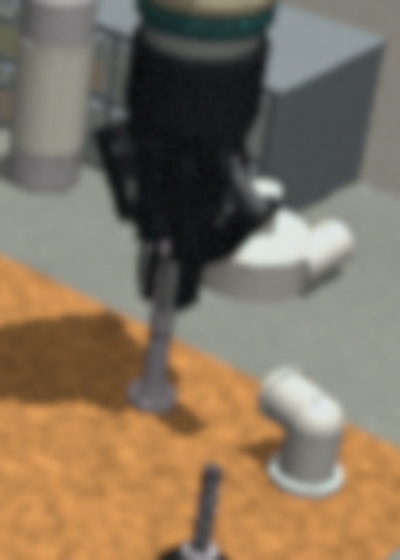

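The shaft is gripped upright by its upper half, with its flange at (150,395). I'll lift it and carry it to the small nest.

```bash
python3 -m inch '[[[0,0,-0.5,0],[0,0,-2,0],[0,0,-4,0],[0,0,-6,0],[0,0,-8,0],[0,0,-10,0],[0,0,-12,0],[0,0,-12,0]]]'
python3 -c "
from h import *
go(575,154,190)"
```

```text
clock: 29.47
eef_pos: [598.6, -229.5, 196.5]
tool_rot: [-3.141, 0.006, 2.974]
force: [0.6, -0.6, -0.7]
width: 12.3
gripper_force: 58.4
rel cm [ 8.73 37.41  0.65  0.  ] j7 1.79 yaw 170.4 t 29.4667
```

```bash
python3 -m inch '[[[0.2,1,0,0],[0.6,3,0,0],[1.2,5.5,0,0],[1.8,8,0,0],[2.4,10.5,0,0],[3,13,0,0],[3.4,15,0,0],[3.6,16,0,0]]]'
python3 -m inch '[[[0.3,1.5,0,0],[0.9,4,0,0],[1.5,6.5,0,0],[2.1,9,0,0],[2.7,11.5,0,0],[3.2,14,0,0],[3.6,16,0,0],[3.9,17.5,0,0]]]'
python3 -m inch '[[[0.3,1,0,0],[0.7,2.5,0,0],[1,3.5,0,0],[1.1,3.9,0.5,0],[1.1,3.9,2,0],[1.1,3.9,3.5,0],[1.1,3.9,5,0],[1.1,3.9,5,0]]]'
python3 -m inch '[[[0,0,0,0],[0,0,0,0],[0,0,0,0]]]'
python3 -c "
from h import *
go(575,154,78)
cv2.imwrite('pics/m1.png',cv2.resize(np.hstack([get_image('top')[90:230,100:250],get_image('side')[80:220,170:330]]),None,fx=2.5,fy=2.5))"
```

```text
clock: 30.13
eef_pos: [586.0, -59.7, 190.8]
tool_rot: [3.139, -0.005, 2.979]
force: [0.3, 0.1, -1.5]
width: 12.4
gripper_force: 58.4
clock: 30.8
eef_pos: [577.3, 116.4, 191.4]
tool_rot: [-3.142, -0.003, 2.976]
force: [-0.4, 0.2, -1.1]
width: 12.3
gripper_force: 58.5
clock: 31.47
eef_pos: [571.9, 152.5, 139.5]
tool_rot: [-3.138, -0.005, 2.972]
force: [-0.0, -1.5, -2.3]
width: 12.3
gripper_force: 58.5
clock: 31.72
eef_pos: [575.0, 154.1, 143.7]
tool_rot: [3.141, 0.002, 2.973]
force: [-1.0, 0.2, -0.8]
width: 12.7
gripper_force: 58.5
rel cm [-0.01 -0.    6.57  0.  ] j7 1.19 yaw 170.3 t 31.7167
```

View pics/m1.png

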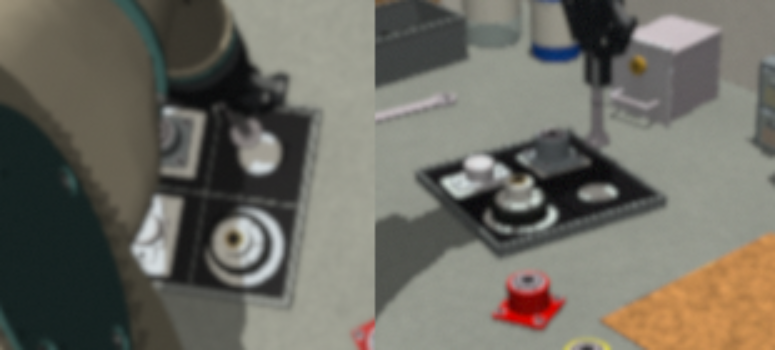

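The shaft hangs upright over the small round nest: its flange is at (245,135) and the nest at (262,153), with the gap down to height. I'll lower it.

```bash
python3 -m inch '[[[0,0,1,0],[0,0,2.2,0],[0,0,3.4,0],[0,0,4.4,0],[0,0,5,0],[0,0,5.4,0],[0,0,5.4,0],[0,0,5.4,0]]]'
python3 -m inch '[[[0,0,0.2,0],[0,0,0.4,0],[0,0,0.6,0],[0,0,0.8,0],[0,0,0.9,0],[0,0,0.9,0],[0,0,0.9,0]]]'
python3 -c "
from h import *
go(575,154,77)"
```

```text
clock: 32.48
eef_pos: [574.3, 154.2, 88.6]
tool_rot: [-3.141, -0.0, 2.974]
force: [0.1, -0.4, -1.7]
width: 12.5
gripper_force: 58.5
clock: 33.07
eef_pos: [574.2, 154.3, 79.8]
tool_rot: [-3.142, -0.0, 2.974]
force: [0.8, -0.1, -1.4]
width: 12.8
gripper_force: 58.5
rel cm [-0.09 -0.01  0.28  0.  ] j7 1.2 yaw 170.4 t 33.0667
```

```bash
python3 -m inch '[[[-0.05,0,0.1,0],[-0.05,0,0.2,0],[-0.05,0,0.28,0],[-0.05,0,0.3,0],[-0.05,0,0.3,0],[-0.05,0,0.3,0]]]'
python3 -m inch '[[[0,0,0,0],[0,0,0,0],[0,0,0,0],[0,0,0,0],[0,0,0,0],[0,0,0,0]]]' 6
python3 -m inch '[[[0,0,-0.5,0],[0,0,-2,0],[0,0,-4,0],[0,0,-6,0],[0,0,-8,0],[0,0,-10,0],[0,0,-12,0],[0,0,-12,0]]]'
python3 -m inch '[[[-2,-3,0,0],[-4,-6,0,0],[-5,-9,0,0],[-5,-12,0,0],[-5,-15,0,0],[-5,-18,0,0],[-5,-20,0,0],[-5,-20,0,0]]]'
python3 -m inch '[[[0,0,0,0],[0,0,0,0],[0,0,0,0],[0,0,0,0]]]'
python3 -c "
from h import *
cv2.imwrite('pics/n1.png',cv2.resize(np.hstack([get_image('top')[90:230,100:250],get_image('side')[80:220,170:330]]),None,fx=2.5,fy=2.5))"
```

```text
clock: 33.57
eef_pos: [574.9, 154.2, 77.1]
tool_rot: [3.141, 0.0, 2.974]
force: [-0.1, 0.7, 1.3]
width: 12.6
gripper_force: 59.1
clock: 34.07
eef_pos: [574.7, 154.2, 76.7]
tool_rot: [3.142, -0.0, 2.974]
force: [-0.5, 0.4, -0.0]
width: 60.0
gripper_force: 0.0
clock: 34.73
eef_pos: [577.3, 154.8, 201.3]
tool_rot: [3.138, 0.007, 2.973]
force: [-0.1, 0.7, -0.3]
width: 60.3
gripper_force: 0.0
clock: 35.4
eef_pos: [589.0, -58.4, 196.6]
tool_rot: [-3.137, -0.001, 2.965]
force: [0.1, -0.7, 0.4]
width: 60.1
gripper_force: 0.0
clock: 35.73
eef_pos: [590.7, -49.6, 196.6]
tool_rot: [3.141, -0.0, 2.976]
force: [-0.3, -0.2, -1.1]
width: 59.8
gripper_force: 0.0
```

View pics/n1.png

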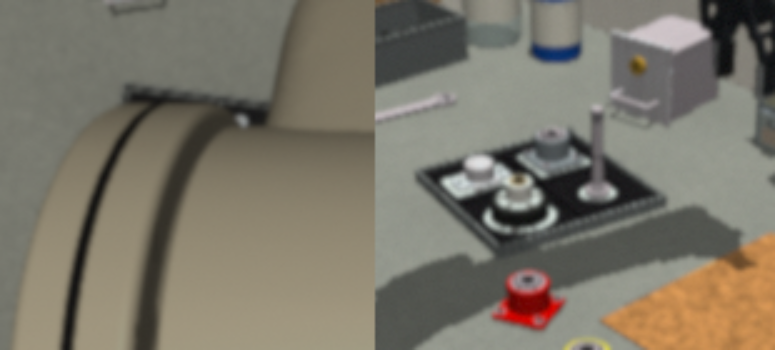

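The side view shows the shaft standing upright in its small nest at (600,190), with the other three parts seated and the arm clear of the tray. I'm handing the job in.

```bash
python3 -c "
from cell import order
print(order.finish_job())"
```

```text
the job is handed in; nothing more can be done
None
```

The cover, housing and roller are seated in their nests and the shaft was stood in its nest last; I handed the job in at about 36 s with the arm clear and the levelling foot and elbow untouched, though no verdict came back.

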